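# Tip the packing pan into the shipping tray

### The arm

A 6-joint arm with a two-finger parallel gripper is mounted at the origin on a cart in front of the work surface, level with it; the furniture and walls round the work are solid. World frame = base frame: x ahead of the robot, y to its left, z up, the work surface at z = 0. Lengths are in mm, angles in rad, forces in N, time in s.
With the tool pointing down it reaches from about 275 to 750 mm from the base axis. Payload 10.2 kg.
Tool frame: the origin (TCP) lies at the centre of the arm's flange, where the gripper is bolted on; the fingertips stand 173 mm ahead of it and the grasp point (between the pads) lies 155 mm ahead of it; z points along the fingers, y is the line along which they close (so a half turn about z gives the same grasp; the last joint's range is limited). The gripper opens to 85 mm and grips with 20 to 120 N. Pads are 22 mm wide; open, the fingers measure 114 mm over their backs; the gripper's body (76 mm by 85 mm) begins 54 mm behind the grasp point. The pads swing forward as they close: fully open they stand 13 mm farther back than shut.
Start: joints at [1.109, 0.313, 1.498, -0, 1.331, -0.223], TCP at [124.195, 510.106, 404.694] pointing down, gripper open.
Joint ranges: [-2.94, 2.94], [-0.97, 2.17], [0.19, 2.56], [-1.23, 4.37], [0.02, 3.11], [-2.88, 2.88]. Speed limits (rad/s): [2.39, 2.39, 3.01, 3.14, 3.14, 3.14].

### API

Orientations are given as a unit quaternion [w, x, y, z].
In Python, from rig import status, capture, camera_info, ticket gives the robot as it stands.
- The arm moves only by the shell command python3 -m crank 'ROWS' [FORCE]. ROWS is JSON, a list of rows, each a list of 7 numbers: the shift along the tool's x, y, z as a fraction of full scale, then the turn, a rotation vector about the tool's x, y, z as a fraction of full scale, then the closure, from 0 (fully open) to 1 (shut). A call has 1 to 12 rows; each row is the pose to reach, as a shift and turn from the pose commanded when the call began, along the tool's axes at that moment; what a row does not reach only later rows make up. Full scale, the value 1, is 0.1 m for a shift and 45 degrees for a turn. A row lasts 1/10 s, in which the tool goes at most 50 mm and 8.59 degrees, less where a joint would pass 70% of its speed; a pose out of reach is approached as far as the arm can. A call with a number of a shift or a turn outside -1 to 1 is refused whole. A call with a gripper value outside its range is refused whole. The fingers move at their own pace and stop on an object; FORCE is the grip in N (left out, the last holds). Time passes only in rows, so rows that repeat a pose let the fingers close. It gives the time, the measured TCP pose, the force, the opening and the grip force at its end, in the units of the state.
- status.sense(): the state, without advancing time (a new reading comes with each control period).
- capture(name): name is "scene" or "top"; returns (picture, depth): 384x512x3 uint8, red, green, blue; 384x512 float32, mm along the optical axis (not along the pixel's ray), 0 where there is no reading.
- camera_info(name): a dict with "K" (3x3 intrinsics, pixels), "camera_from_world" (4x4, takes a point from world to camera coordinates). Camera axes: x right, y up, looking along -z (the intrinsics and any distortion apply to the point x, -y, -z); pixel columns grow to the right and rows downward; lengths in mm; the calibration is good to about 2 mm. A picture is of the moment at which its call begins. camera_info takes no time and is no camera call.
- ticket.finish_job(): hands the job in; it is judged then, once.
The state is a dict: "time_s": time; "joints": joint angles; "dq": joint speeds; "tau": joint torques, N m; "eef_pos": TCP position; "ee_rot": TCP orientation; "force": force on the tool from outside, world axes, zero at the start; "wrist_torque": the same for the moment, N m; "grip_width": opening from 0.0 (shut) to 1.0 (fully open); "grip_force": force on a finger pad.
Only numpy, scipy, OpenCV 4.12 (cv2) and the standard library are available. Lean on these libraries where they do the work, as an engineer would, in place of code of your own. Each camera call takes 0.05 s, during which the arm holds its last target. There are 200 camera calls.

### The job

Move the stapler out from under the lip of the tipping pan and stand it aside on the desk, then slide the empty brown tray from the papers, long side first, fully home between the legs of the pan's stand. Tip the pan all the way over so that its whole load slides into the tray, then ease the pan back until it sits upright in its detent, without letting it slam. Leave the tray where it is under the pan and do not disturb the mug, the rubber stamp and the roll of tape.

Things in the scene. Friction and masses are not known exactly. Their poses are not given: they have to be found in the camera images.
- tipper: fixed stand of grey tube, two A-frames 246 mm apart inside, carrying the tipping pan. Origin on the desk below the pivot axis (150 mm up); y along that axis, -x the side it dumps to (the tray's bay, open to -x), z up. A stop 48 mm high, face at x = +15 mm, ends the bay; legs at |y| 120 to 142 mm reach from x = -86 to +161 mm; a spring and lug stand outside one leg, x -15 to +35, to y = -167 mm
- bay (a point): on the desk, centre of the tray's place when it is pushed fully home against the stop (71 mm in front of the pivot axis); axes as the stand's
- pan (a joint): tipping angle of the pan, rad: 0 upright, 2.1 fully tipped, lip pointing steeply down into the bay. A tension spring on a crank at the near end of the axis is the detent: it draws the pan to whichever end is nearer and holds it there; the bar needs about 5 to 10 N to leave either end; dead centre is near 1.2 rad. Let go on the way back, the pan snaps upright and slams
- bar (a point): middle of the handle bar behind the pan's rear rim: round, 12 mm thick, 124 mm long, parallel to the pivot axis, free from above, a 10 mm tab at each end. It moves in an arc of 177 mm radius about the axis: upright 155 mm behind (stand's +x) and 85 mm above the axis; then up, over and down to 152 mm in front, 91 mm above. It turns with the pan: let it turn between the fingers, or push it
- lip (a point): middle of the front lip; upright 45 mm in front of and 55 mm above the pivot axis. The aluminium pan is 171 mm wide along the axis, its flat floor 105 mm above the desk, its rear rim 130 mm behind and 60 mm above the axis; tipped, the lip is 77 mm above the desk and 25 mm in front of the axis
- tray: loose open tray of brown board, 170 (x) x 220 (y) x 55 (z) mm, all walls 8 mm thick, floor 8 mm, 0.2 kg; starts empty on the paper pile (7 mm high) to the left; origin under the centre of its floor, z up. Grip a wall from above
- tape_measure: pocket tape measure in the pan, 31 x 69 x 62 mm; origin at the centre of its underside
- staple_box: small card box of staples in the pan, 42 x 60 x 24 mm; origin at the centre of its underside
- staple_box_b: second, equal card box of staples in the pan; origin at the centre of its underside
- stapler: desk stapler, 36 (x) x 148 (y) x 49 (z) mm, arm 24 mm wide, about 0.32 kg, standing in front of the stand where the tray has to go; origin at the centre of its underside, long along its y. Free desk for it lies left of the paper pile (pile: x 0.44 to 0.74, y 0.14 to 0.37), round x 0.43, y 0.43; a mouse 60 x 106 mm lies at x 0.52, y 0.53 (long along y)
- mug: mug, a bystander, 78 mm wide with handle 116 mm, 97 mm tall; origin at the centre of its underside
- stamp: rubber stamp standing upright, a bystander, 26 (x) x 58 (y) x 75 (z) mm; origin at the centre of its underside
- tape_measure_mid (a point): centre of the tape measure
- staple_box_mid (a point): centre of the card box
- staple_box_b_mid (a point): centre of the second card box
- tape_clear: roll of clear tape lying flat, a bystander, 98 mm across, 50 mm high; origin at the centre of its underside
Not all that is in view belongs to the job. What is shaped like the staple_box_b but turquoise is not meant.

How it is judged (in metres and radians):
On the way, in this order (a step that is already met when the one before it is completed fails the run):
1. the empty tray stands fully home under the lip, the pan still upright (x of tray in the frame of tipper between -0.098 and -0.05 m and y of tray in the frame of tipper between -0.025 and 0.025 m and angle between the x axis of tray and the x axis of tipper, either way round below 0.12 rad and angle between tray's own z axis and vertical below 0.06 rad and height (world z) of tray below 0.006 m and value of joint pan below 0.15 rad), for 0.2 s.
2. the pan is tipped right over and its whole load lies in the tray (value of joint pan above 1.9 rad and x of tape_measure_mid in the frame of tray between -0.078 and 0.078 m and y of tape_measure_mid in the frame of tray between -0.103 and 0.103 m and z of each of tape_measure_mid, staple_box_mid, staple_box_b_mid in the frame of tray below 0.09 m and x of staple_box_mid in the frame of tray between -0.078 and 0.078 m and y of staple_box_mid in the frame of tray between -0.103 and 0.103 m and x of staple_box_b_mid in the frame of tray between -0.078 and 0.078 m and y of staple_box_b_mid in the frame of tray between -0.103 and 0.103 m), for 0.2 s.
3. the pan is back upright in its detent (value of joint pan below 0.06 rad), for 0.2 s.
At the end, for the whole second after the job is handed in: Pan upright (within 0.06 rad); tape measure, both staple boxes at rest inside the tray; tray flat on the desk, within about 25 mm of fully home and square to the stand within 0.12 rad; stapler upright and at rest on desk or papers, outside the tray (value of joint pan below 0.06 rad and x of tape_measure_mid in the frame of tray between -0.078 and 0.078 m and y of tape_measure_mid in the frame of tray between -0.103 and 0.103 m and z of each of tape_measure_mid, staple_box_mid, staple_box_b_mid in the frame of tray below 0.09 m and x of staple_box_mid in the frame of tray between -0.078 and 0.078 m and y of staple_box_mid in the frame of tray between -0.103 and 0.103 m and x of staple_box_b_mid in the frame of tray between -0.078 and 0.078 m and y of staple_box_b_mid in the frame of tray between -0.103 and 0.103 m and x of tray in the frame of tipper between -0.098 and -0.05 m and y of tray in the frame of tipper between -0.025 and 0.025 m and angle between the x axis of tray and the x axis of tipper, either way round below 0.12 rad and angle between tray's own z axis and vertical below 0.06 rad and height (world z) of tray below 0.006 m and linear speed of each of tape_measure, staple_box, staple_box_b, tray, stapler below 0.03 m/s and angle between stapler's own z axis and vertical below 0.1 rad and height (world z) of stapler below 0.012 m and horizontal distance between stapler and tray above 0.1 m); the robot touches nothing.
It fails at once if the pan is let swing back so fast that it slams upright (over 3 rad/s) (velocity of joint pan below -3 rad/s).
It fails at once if the mug is shifted by more than 25 mm or tilted (distance of mug from where it was at the start of the episode above 0.025 m or angle between mug's own z axis and vertical above 0.3 rad).
It fails at once if the rubber stamp is shifted by more than 25 mm or knocked over (distance of stamp from where it was at the start of the episode above 0.025 m or angle between stamp's own z axis and vertical above 0.5 rad).
It fails at once if the roll of tape is shifted by more than 25 mm (distance of tape_clear from where it was at the start of the episode above 0.025 m).
It also fails if it takes over 72 s, if anything falls off the work surface, if the arm or the gripper's body presses on something with over 40 N, if the wrist force passes 120 N, or if a joint passes its speed limit or range.

## Working session

There is one attempt and no reset: what is moved stays moved. The work goes in short steps, Python scripts to look and compute and a shell command to move; the robot and the scene stay as the last step left them, time stands still between calls to the robot, and variables do not carry over. Pictures are saved under pics/ and viewed, at most 10 in all, crops included, and the job is handed in when it is done.

```bash
ls; mkdir -p pics; cat > h.py <<'E'
import numpy as np, cv2
from rig import status, capture, camera_info, ticket
from scipy.spatial.transform import Rotation as R
def cam(n):
    i=camera_info(n); return np.array(i["K"]),np.array(i["camera_from_world"])
def cloud(n):
    p,d=capture(n); K,T=cam(n); v,u=np.mgrid[0:384,0:512]
    x=(u-K[0,2])/K[0,0]*d; y=(v-K[1,2])/K[1,1]*d
    c=np.stack([x,-y,-d,np.ones_like(d)],-1); w=c@np.linalg.inv(T).T
    w=w[...,:3]; w[d==0]=np.nan
    return p,d,w
def st():
    s=status.sense(); q=s["ee_rot"]; M=R.from_quat([q[1],q[2],q[3],q[0]]).as_matrix(); return s,np.array(s["eef_pos"]),M
E
python3 - <<'E'
from h import *
s,p,M=st(); print(s); print(M.round(3))
for n in("scene","top"):
    pic,d,w=cloud(n); np.savez(f"{n}0.npz",pic=pic,w=w,d=d); print(n,camera_info(n),(d==0).mean())
    cv2.imwrite(f"pics/{n}0.png",cv2.resize(pic[...,::-1],(800,600)))
E
```

```text
pics
{'time_s': 0.0, 'joints': array([ 1.10861148e+00,  3.13489640e-01,  1.49843213e+00, -3.62320365e-05,
        1.33102055e+00, -2.23396976e-01]), 'dq': array([ 0.00104494, -0.00041464,  0.00023173,  0.00129448, -0.00022037,
        0.00011858]), 'tau': array([ 1.78320450e-03, -4.12265539e+01, -2.59743440e+01, -1.13710823e-04,
        4.15673640e-03,  2.74675710e-05]), 'eef_pos': array([124.17440495, 510.07121266, 404.11650617]), 'ee_rot': array([-2.10251820e-04,  1.19106169e-01,  9.92881294e-01, -6.41485851e-04]), 'force': array([ 0.13939218, -0.02832286,  0.71761329]), 'wrist_torque': array([-0.00798861, -0.00161815,  0.02294297]), 'grip_force': 0.0, 'grip_width': 0.9990092187860036}
[[-0.972  0.237 -0.001]
 [ 0.237  0.972 -0.001]
 [ 0.    -0.001 -1.   ]]
scene {'K': array([[376.44857734,   0.        , 256.93599316],
       [  0.        , 376.44857734, 188.33345316],
       [  0.        ,   0.        ,   1.        ]]), 'camera_from_world': array([[ 9.98301839e-01,  5.81269981e-02,  3.83285362e-03,
        -5.83520548e+02],
       [-4.87678884e-02,  7.97951084e-01,  6.00746003e-01,
        -3.59464702e+01],
       [ 3.18611321e-02, -5.99912760e-01,  7.99430766e-01,
        -1.22647863e+03],
       [ 0.00000000e+00,  0.00000000e+00,  0.00000000e+00,
         1.00000000e+00]])} 0.0038248697916666665
top {'K': array([[398.64723513,   0.        , 257.61424478],
       [  0.        , 398.64723513, 194.62188318],
       [  0.        ,   0.        ,   1.        ]]), 'camera_from_world': array([[ 2.71356971e-02, -9.99488500e-01, -1.69231233e-02,
        -4.71834214e+01],
       [ 9.93985263e-01,  2.51817062e-02,  1.06579451e-01,
        -6.13529917e+02],
       [-1.06098783e-01, -1.97134429e-02,  9.94160162e-01,
        -1.15765112e+03],
       [ 0.00000000e+00,  0.00000000e+00,  0.00000000e+00,
         1.00000000e+00]])} 0.004058837890625
```

View pics/scene0.png

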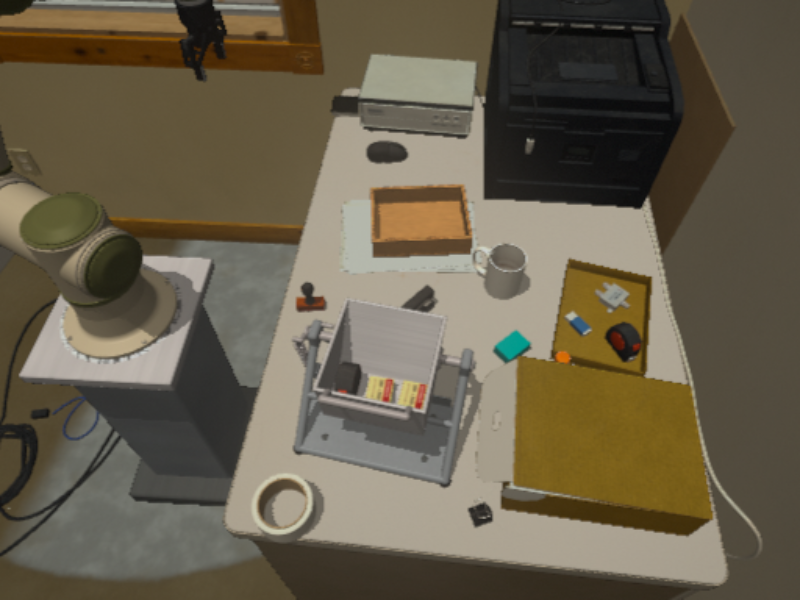

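View pics/top0.png

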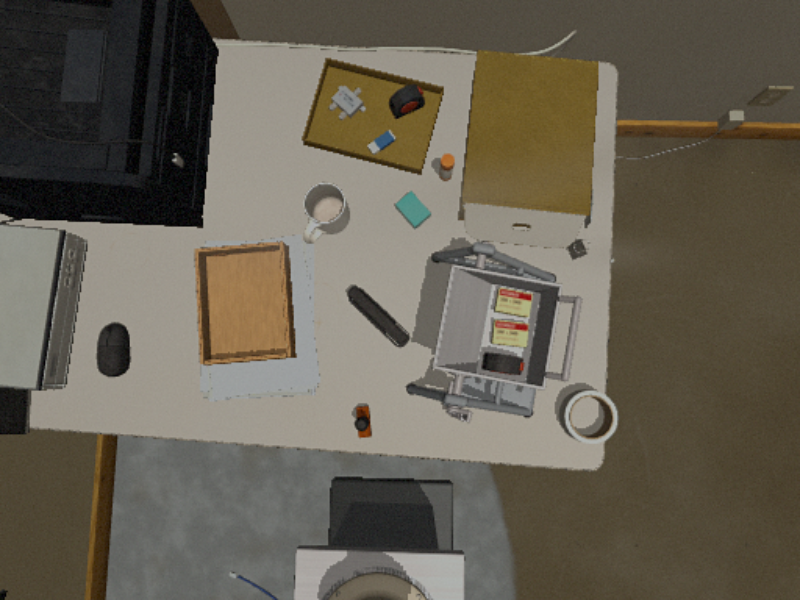

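The top view (800×600) shows the pan at about (500,325) with its bar at (570,338). The tray is at (245,302), the stapler at (378,316), the stamp at (362,422), the mug at (325,207) and the tape roll at (590,416). Next I'll measure these.

```bash
python3 - <<'E'
from h import *
f=np.load("top0.npz"); w=f["w"]; pic=f["pic"]
def box(x0,y0,x1,y1):
    m=np.zeros((384,512),bool); m[int(y0*.64):int(y1*.64),int(x0*.64):int(x1*.64)]=1; return m
def rect(n,m):
    P=w[m][:,:2].astype(np.float32); r=cv2.minAreaRect(P); print(n,np.round(r[0],1),np.round(r[1],1),round(r[2],2),"n",len(P),"z",np.nanpercentile(w[m][:,2],[2,50,98]).round(1)); 
z=w[...,2]
rect("desk?",box(330,240,345,270)); rect("desk2",box(600,250,606,330))
hsv=cv2.cvtColor(pic,cv2.COLOR_RGB2HSV)
rect("bar",box(545,285,600,395)&(z>224)&(z<250))
rect("panrim",box(425,250,565,400)&(z>190)&(z<225))
rect("stapler",box(340,275,415,355)&(z>15)&(z<70))
rect("staplertop",box(340,275,415,355)&(z>38)&(z<70))
rect("tray",box(185,230,300,370)&(z>45)&(z<75))
rect("stamp",box(345,395,380,445)&(z>8))
rect("mug",box(295,170,360,250)&(z>60))
rect("tape",box(550,380,630,450)&(z>35))
rect("cyan",box(390,185,435,235)&(z>8))
rect("mouse",box(90,310,140,385)&(z>8))
rect("paper",box(190,232,325,400)&(z>4)&(z<9))
rect("stand hi",box(400,235,565,425)&(z>120)&(z<175))
m=box(400,235,565,425)&(z>100)&(z<180)
for a,b in((box(430,235,565,275),"far"),(box(400,385,545,425),"near")):
    for lo,hi in((8,40),(40,80),(80,120),(120,150),(150,180)):
        k=a&(z>lo)&(z<hi); 
        if k.sum()>5: print(b,lo,k.sum(),np.nanpercentile(w[k][:,0],[5,50,95]).round(0),np.nanpercentile(w[k][:,1],[5,50,95]).round(0))
for n,b in(("load",box(470,270,545,380)),):
    rect(n,b&(z<190))
E
```

```text
desk? [716.2 104.5] [58.2 26.1] 1.6 n 171 z [-4.7  0.4  5. ]
desk2 [ 658.2 -419.4] [  6.3 154.9] 84.79 n 153 z [-4.4  0.4  4.2]
bar [ 547.2 -292.2] [ 30.2 133. ] 78.66 n 327 z [224.5 240.  244.4]
panrim [ 564.5 -191.1] [189.5 174.3] 80.56 n 1136 z [190.9 207.1 219. ]
stapler [594.3  16.7] [138.3  27.5] 46.71 n 398 z [30.8 43.2 51.3]
staplertop [593.1  17.9] [138.5  23.8] 47.6 n 352 z [38.7 43.8 51.3]
tray [609.  270.4] [220.6 172.8] 6.54 n 962 z [46.5 62.1 67.5]
stamp [391.3  38.3] [56.6 24.2] 5.36 n 177 z [14.  22.7 76.2]
mug [776.8 118.5] [ 77.3 107.3] 88.03 n 339 z [62.1 87.5 99.7]
tape [ 439.5 -367.2] [156.2  97.1] 31.36 n 462 z [36.9 48.6 55.1]
cyan [804.6 -44.7] [60.2 42.9] 42.58 n 286 z [13.  24.5 29.6]
mouse [525.5 530.3] [123.6  55.9] 7.77 n 593 z [ 9.2 29.  38.5]
paper [591.8 257.2] [332.5 267.8] 2.3 n 1764 z [4.2 7.1 8.9]
stand hi [ 555.2 -193.1] [156.  309.4] 80.43 n 2977 z [121.9 146.1 173.2]
far 8 246 [682. 698. 714.] [-266. -168.  -91.]
far 40 336 [679. 731. 741.] [-313. -249. -112.]
far 80 287 [679. 733. 744.] [-315. -243. -129.]
far 120 75 [689. 696. 707.] [-210. -191. -142.]
far 150 183 [657. 694. 710.] [-183. -165. -150.]
near 8 564 [420. 450. 465.] [-279. -232.  -57.]
near 40 130 [417. 429. 458.] [-249. -213.  -60.]
near 80 181 [418. 441. 463.] [-212. -187.  -83.]
near 120 82 [410. 439. 451.] [-166. -148. -100.]
near 150 239 [415. 440. 465.] [-146. -128. -112.]
load [ 586.2 -225.6] [213.8 160.4] 1.6 n 3178 z [ 20.3 129.3 176.8]
```

```bash
python3 - <<'E'
from h import *
f=np.load("top0.npz"); w=f["w"]; z=w[...,2]; pic=f["pic"]
def box(x0,y0,x1,y1):
    m=np.zeros((384,512),bool); m[int(y0*.64):int(y1*.64),int(x0*.64):int(x1*.64)]=1; return m
B=w[box(555,290,600,390)&(z>228)&(z<250)]
# keep outer (min y) part = bar: iterative line fit
Q=B[(B[:,0]>500)&(B[:,0]<592)]
for i in range(5):
    c=np.polyfit(Q[:,0],Q[:,1],1); r=Q[:,1]-np.polyval(c,Q[:,0]); Q=Q[abs(r)<10]
print("bar slope deg",np.degrees(np.arctan(c[0])),"mean",Q.mean(0),len(Q),"y@572",np.polyval(c,572), "resid",r.std())
for a in(-9.5,):
    t=np.radians(a); yh=np.array([np.cos(t),np.sin(t)]); xh=np.array([np.sin(t),-np.cos(t)])
    print("bar y ext",np.percentile(B[:,:2]@yh,[1,99]),"x",np.percentile(Q[:,:2]@xh,[2,50,98]))
    R_=w[box(425,250,565,400)&(z>196)&(z<222)]; P=R_[:,:2]@np.c_[xh,yh]
    print("rim x",np.percentile(P[:,0],[1,99]),"y",np.percentile(P[:,1],[1,99]))
    # lip edge fit and side edge
    for nm,k,ax in(("lip",P[:,0]<P[:,0].min()+14,0),("lowy",P[:,1]<np.percentile(P[:,1],1)+9,1),("hiy",P[:,1]>np.percentile(P[:,1],99)-9,1)):
        s=P[k]; cc=np.polyfit(s[:,1-ax],s[:,ax],1); print(nm,len(s),"slope deg",np.degrees(np.arctan(cc[0])),s.mean(0))
    L=w[box(400,235,565,425)&(z>12)&(z<175)][:,:2]@np.c_[xh,yh]
    print("stand x",np.percentile(L[:,0],[.5,99.5]),"y",np.percentile(L[:,1],[.5,99.5]))
    for lo,hi in((box(430,235,565,275),"far"),(box(400,385,545,425),"near")):
        L=w[lo&(z>12)&(z<175)][:,:2]@np.c_[xh,yh]; print(hi,np.percentile(L[:,0],[1,99]),np.percentile(L[:,1],[1,10,50,90,99]))
# tray rim
T=w[box(185,230,300,370)&(z>52)&(z<72)][:,:2].astype(np.float32); print("tray",cv2.minAreaRect(T))
# stapler top view outline, colors
S=w[box(340,275,415,355)&(z>20)&(z<70)]; c=S.mean(0); u,s,v=np.linalg.svd(S[:,:2]-c[:2],full_matrices=False); p=(S[:,:2]-c[:2])@v.T; print("stapler",c,v,p.min(0),p.max(0),"deg",np.degrees(np.arctan2(v[0,1],v[0,0])))
for k in range(-70,71,14):
    q=S[abs(p[:,0]-k)<7]; pp=p[abs(p[:,0]-k)<7]; print(k,len(q),q[:,2].mean().round(1) if len(q) else 0,pp[:,1].min().round(1) if len(q) else 0,pp[:,1].max().round(1) if len(q) else 0)
E
```

```text
bar slope deg -9.655294488077951 mean [ 545.06576367 -298.63345769  240.39244406] 194 y@572 -303.2157841948509 resid 3.4349239316203253
bar y ext [522.08896313 653.13116583] x [199.47510282 204.35439136 210.61708633]
rim x [  0.87035667 183.27780064] y [501.47705543 674.5685147 ]
lip 359 slope deg -0.05995813667840245 [  7.21982878 588.01582747]
lowy 190 slope deg -0.14892301364086802 [ 92.16884282 504.45491017]
hiy 206 slope deg 0.0961312557135886 [ 92.94492096 671.32832445]
stand x [-54.83004215 207.45146871] y [431.06384915 779.71785799]
far [-24.79725808 195.7481628 ] [687.77094015 710.86135525 720.99000623 772.37587155 782.44379709]
near [-23.41071495 204.9785405 ] [427.7316346  446.85955741 464.6464159  489.64135134 500.56665612]
tray ((609.0296630859375, 270.43939208984375), (220.60812377929688, 172.8482208251953), 6.535069942474365)
stapler [591.55953517  16.05985625  43.14364163] [[-0.6682606  -0.74392726]
 [-0.74392726  0.6682606 ]] [-71.69072243 -14.32172152] [66.95339473 13.67254613] deg -131.9329588876421
-70 22 49.0 -10.3 10.6
-56 39 48.4 -12.3 10.8
-42 42 46.2 -12.0 11.3
-28 37 45.3 -11.8 11.5
-14 40 44.0 -11.3 11.9
0 38 43.9 -10.9 10.2
14 37 41.5 -10.8 10.5
28 37 41.0 -12.6 13.0
42 45 39.2 -14.3 13.2
56 48 38.4 -14.0 13.5
70 13 38.5 -13.7 13.7
```

```bash
cat >> h.py <<'E'
def plan(way,start=None):
    """way: list of (x,y,z,yaw_deg of tool y). prints per call final row (shift/100mm in tool axes, turn z /45deg) and rows needed"""
    if start is None:
        s,p,M=st(); yaw=np.degrees(np.arctan2(M[1,1],M[0,1])); print("now",p.round(1),round(yaw,1),"t",s["time_s"],"F",np.round(s["force"],1),"w",round(s["grip_width"],3))
    else: p,yaw=np.array(start[:3],float),start[3]
    for x,y,z,a in way:
        t=np.array([x,y,z],float); 
        n=1
        while True:
            ok=True; out=[]
            q=p.copy(); b=yaw
            for i in range(n):
                d=(t-p)/n; da=(a-yaw)/n; r=np.radians(b)
                yh=np.array([np.cos(r),np.sin(r),0]); zh=np.array([0,0,-1.]); xh=np.cross(yh,zh)
                o=np.array([d@xh,d@yh,d@zh])/100; out.append((o.round(2),round(-da/45,3),int(np.ceil(max(np.linalg.norm(d)/50,abs(da)/8.59)))))
                if abs(o).max()>1 or abs(da)>45: ok=False
                b+=da
            if ok: break
            n+=1
        print("->",(x,y,z,a)); [print("  ",list(map(float,o)),"rz",r,"rows",k) for o,r,k in out]
        p,yaw=t,a
E
python3 - <<'E'
from h import *
w=np.load("top0.npz")["w"]
for c in range(90,180,20):
    col=w[:,int(c*.64)]; k=np.abs(col[:,2])<8; k[:200]=0; print(c,col[k][-3:].round(0).tolist() and col[k].min(0).round(0), np.median(col[k][:,1]).round())
plan([(593,18,300,-42),(593,18,186,-42),(593,18,310,-42),(510,230,310,-42),(425,440,310,0),(425,440,188,0)])
E
```

```text
90 [355. 569.  -5.] 579.0
110 [353. 529.  -4.] 535.0
130 [351. 490.  -6.] 499.0
150 [350. 450.  -6.] 459.0
170 [347. 413.  -5.] 421.0
now [124.2 510.1 404.2] 76.3 t 0.1 F [-0.9  1.3 -0.8] w 1.001
-> (593, 18, 300, -42)
   [-0.82, -0.52, 0.15] rz 0.376 rows 2
   [-0.93, -0.26, 0.15] rz 0.376 rows 2
   [-0.97, 0.02, 0.15] rz 0.376 rows 2
   [-0.92, 0.3, 0.15] rz 0.376 rows 2
   [-0.8, 0.56, 0.15] rz 0.376 rows 2
   [-0.6, 0.76, 0.15] rz 0.376 rows 2
   [-0.35, 0.9, 0.15] rz 0.376 rows 2
-> (593, 18, 186, -42)
   [0.0, 0.0, 0.57] rz -0.0 rows 2
   [0.0, 0.0, 0.57] rz -0.0 rows 2
-> (593, 18, 310, -42)
   [0.0, 0.0, -0.62] rz -0.0 rows 2
   [0.0, 0.0, -0.62] rz -0.0 rows 2
-> (510, 230, 310, -42)
   [0.34, -0.68, 0.0] rz -0.0 rows 2
   [0.34, -0.68, 0.0] rz -0.0 rows 2
   [0.34, -0.68, 0.0] rz -0.0 rows 2
-> (425, 440, 310, 0)
   [0.33, -0.68, 0.0] rz -0.311 rows 2
   [0.49, -0.58, 0.0] rz -0.311 rows 2
   [0.61, -0.44, 0.0] rz -0.311 rows 2
-> (425, 440, 188, 0)
   [0.0, 0.0, 0.61] rz -0.0 rows 2
   [0.0, 0.0, 0.61] rz -0.0 rows 2
```

```bash

python3 -m crank '[[-0.82,-0.52,0.15,0,0,0.376,0],[-0.82,-0.52,0.15,0,0,0.376,0],[-0.82,-0.52,0.15,0,0,0.376,0],[-0.82,-0.52,0.15,0,0,0.376,0]]'
python3 -m crank '[[-0.93,-0.26,0.15,0,0,0.376,0],[-0.93,-0.26,0.15,0,0,0.376,0],[-0.93,-0.26,0.15,0,0,0.376,0],[-0.93,-0.26,0.15,0,0,0.376,0]]'
python3 -m crank '[[-0.97,0.02,0.15,0,0,0.376,0],[-0.97,0.02,0.15,0,0,0.376,0],[-0.97,0.02,0.15,0,0,0.376,0],[-0.97,0.02,0.15,0,0,0.376,0]]'
python3 -m crank '[[-0.92,0.3,0.15,0,0,0.376,0],[-0.92,0.3,0.15,0,0,0.376,0],[-0.92,0.3,0.15,0,0,0.376,0],[-0.92,0.3,0.15,0,0,0.376,0]]'
python3 -m crank '[[-0.8,0.56,0.15,0,0,0.376,0],[-0.8,0.56,0.15,0,0,0.376,0],[-0.8,0.56,0.15,0,0,0.376,0],[-0.8,0.56,0.15,0,0,0.376,0]]'
python3 -m crank '[[-0.6,0.76,0.15,0,0,0.376,0],[-0.6,0.76,0.15,0,0,0.376,0],[-0.6,0.76,0.15,0,0,0.376,0],[-0.6,0.76,0.15,0,0,0.376,0]]'
python3 -m crank '[[-0.35,0.9,0.15,0,0,0.376,0],[-0.35,0.9,0.15,0,0,0.376,0],[-0.35,0.9,0.15,0,0,0.376,0],[-0.35,0.9,0.15,0,0,0.376,0]]'
python3 - <<'E'
from h import *
plan([(593,18,186,-42)])
s,p,M=st(); print(s["joints"],M.round(3))
E
```

```text
time_s: 0.5
eef_pos: [192.1, 439.9, 389.6]
ee_rot: [-0.0, 0.264, 0.964, -0.0]
force: [-0.3, -0.7, 0.5]
grip_width: 0.998
grip_force: 0.0
time_s: 0.9
eef_pos: [258.3, 370.8, 374.8]
ee_rot: [-0.0, 0.402, 0.915, 0.0]
force: [0.2, 0.3, 0.7]
grip_width: 1.002
grip_force: 0.0
time_s: 1.3
eef_pos: [325.1, 301.1, 359.8]
ee_rot: [-0.0, 0.532, 0.847, 0.0]
force: [0.3, -0.3, 0.4]
grip_width: 0.999
grip_force: 0.0
time_s: 1.7
eef_pos: [391.7, 231.4, 344.8]
ee_rot: [-0.0, 0.651, 0.759, 0.0]
force: [0.1, 0.8, -0.4]
grip_width: 0.999
grip_force: 0.0
time_s: 2.1
eef_pos: [459.0, 161.0, 329.8]
ee_rot: [-0.0, 0.755, 0.656, -0.0]
force: [-0.1, 0.2, -0.4]
grip_width: 0.999
grip_force: 0.0
time_s: 2.5
eef_pos: [525.5, 90.9, 314.8]
ee_rot: [-0.0, 0.843, 0.537, -0.0]
force: [-0.8, 0.4, 0.8]
grip_width: 0.994
grip_force: 0.0
time_s: 2.9
eef_pos: [592.0, 21.1, 299.8]
ee_rot: [-0.0, 0.913, 0.408, -0.0]
force: [-0.3, 0.8, -0.5]
grip_width: 1.0
grip_force: 0.0
now [592.   21.1 299.8] -41.9 t 2.9 F [-0.3  0.8 -0.5] w 1.0
-> (593, 18, 186, -42)
   [-0.01, 0.01, 0.57] rz 0.001 rows 2
   [-0.01, 0.01, 0.57] rz 0.001 rows 2
[-1.62006661e-01  5.54574682e-01  1.42197801e+00  4.55955800e-04
  1.16581923e+00  5.68892079e-01] [[ 0.668  0.744 -0.001]
 [ 0.744 -0.668  0.001]
 [-0.    -0.001 -1.   ]]
```

```bash

python3 -m crank '[[-0.01,0.01,0.57,0,0,0,0],[-0.01,0.01,0.57,0,0,0,0],[-0.01,0.01,0.57,0,0,0,0]]'
python3 -m crank '[[-0.01,0.01,0.3,0,0,0,0],[-0.01,0.01,0.57,0,0,0,0],[-0.01,0.01,0.57,0,0,0,0]]'
python3 -m crank '[[0,0,0,0,0,0,1],[0,0,0,0,0,0,1],[0,0,0,0,0,0,1],[0,0,0,0,0,0,1],[0,0,0,0,0,0,1],[0,0,0,0,0,0,1],[0,0,0,0,0,0,1],[0,0,0,0,0,0,1]]' 50
python3 -m crank '[[0,0,-0.3,0,0,0,1],[0,0,-0.62,0,0,0,1],[0,0,-0.62,0,0,0,1]]'
python3 -m crank '[[0,0,-0.62,0,0,0,1],[0,0,-0.62,0,0,0,1],[0,0,-0.62,0,0,0,1]]'
```

```text
time_s: 3.2
eef_pos: [591.9, 19.5, 242.6]
ee_rot: [-0.001, 0.913, 0.407, -0.001]
force: [0.6, -0.4, -0.2]
grip_width: 1.001
grip_force: 0.0
time_s: 3.5
eef_pos: [592.1, 17.3, 185.0]
ee_rot: [-0.001, 0.914, 0.406, -0.001]
force: [-0.3, -0.4, 0.5]
grip_width: 1.0
grip_force: 0.0
time_s: 4.3
eef_pos: [592.9, 16.5, 186.7]
ee_rot: [0.0, 0.914, 0.406, 0.0]
force: [-1.7, 1.3, 5.6]
grip_width: 0.27
grip_force: 49.1
time_s: 4.6
eef_pos: [593.5, 16.3, 251.7]
ee_rot: [0.002, 0.914, 0.406, 0.003]
force: [-0.1, -0.2, -2.9]
grip_width: 0.273
grip_force: 50.4
time_s: 4.9
eef_pos: [592.8, 16.4, 310.6]
ee_rot: [0.001, 0.914, 0.406, 0.001]
force: [0.7, -0.7, -4.7]
grip_width: 0.275
grip_force: 51.0
```

```bash

for i in 1 2 3; do python3 -m crank '[[0.17,-0.34,0,0,0,0,1],[0.34,-0.68,0,0,0,0,1],[0.34,-0.68,0,0,0,0,1]]' | sed -n 1,3p; done
python3 -m crank '[[0.33,-0.68,0,0,0,-0.311,1],[0.33,-0.68,0,0,0,-0.311,1],[0.33,-0.68,0,0,0,-0.311,1]]' | sed -n 1,3p
python3 -m crank '[[0.49,-0.58,0,0,0,-0.311,1],[0.49,-0.58,0,0,0,-0.311,1],[0.49,-0.58,0,0,0,-0.311,1]]' | sed -n 1,3p
python3 -m crank '[[0.61,-0.44,0,0,0,-0.311,1],[0.61,-0.44,0,0,0,-0.311,1],[0.61,-0.44,0,0,0,-0.311,1]]'
python3 -c "
from h import *
plan([(425,440,250,0),(425,440,190,0)])"
```

```text
time_s: 5.2
eef_pos: [563.3, 90.6, 306.9]
ee_rot: [-0.002, 0.913, 0.407, -0.002]
time_s: 5.5
eef_pos: [535.7, 161.1, 307.3]
ee_rot: [-0.001, 0.913, 0.407, -0.002]
time_s: 5.8
eef_pos: [508.2, 231.6, 307.5]
ee_rot: [-0.001, 0.913, 0.407, -0.002]
time_s: 6.1
eef_pos: [480.5, 300.7, 307.7]
ee_rot: [-0.0, 0.856, 0.516, -0.001]
time_s: 6.4
eef_pos: [452.7, 370.9, 307.9]
ee_rot: [-0.0, 0.787, 0.616, -0.001]
time_s: 6.7
eef_pos: [425.2, 440.6, 308.0]
ee_rot: [-0.0, 0.707, 0.707, -0.001]
force: [-0.2, 0.3, -3.8]
grip_width: 0.271
grip_force: 51.4
now [425.2 440.6 308. ] 0.0 t 6.7 F [-0.2  0.3 -3.8] w 0.271
-> (425, 440, 250, 0)
   [-0.01, -0.0, 0.58] rz 0.001 rows 2
-> (425, 440, 190, 0)
   [0.0, 0.0, 0.6] rz -0.0 rows 2
```

```bash

python3 -m crank '[[0,0,0.58,0,0,0,1],[0,0,0.58,0,0,0,1],[0,0,0.58,0,0,0,1]]' | sed -n 2p
python3 -m crank '[[0,0,0.35,0,0,0,1],[0,0,0.55,0,0,0,1],[0,0,0.61,0,0,0,1],[0,0,0.63,0,0,0,1],[0,0,0.63,0,0,0,1]]'
python3 -m crank '[[0,0,0,0,0,0,0],[0,0,0,0,0,0,0],[0,0,0,0,0,0,0],[0,0,0,0,0,0,0],[0,0,0,0,0,0,0],[0,0,0,0,0,0,0],[0,0,-0.3,0,0,0,0],[0,0,-0.8,0,0,0,0],[0,0,-0.8,0,0,0,0],[0,0,-0.8,0,0,0,0]]'
python3 -c "
from h import *
pic,d,w=cloud('top'); np.savez('top1.npz',pic=pic,w=w); cv2.imwrite('pics/top1.png',pic[...,::-1])
plan([])"
```

```text
eef_pos: [426.3, 438.2, 249.9]
time_s: 7.5
eef_pos: [426.3, 439.5, 190.4]
ee_rot: [0.0, 0.708, 0.706, 0.001]
force: [-0.5, -0.3, -3.3]
grip_width: 0.276
grip_force: 51.3
time_s: 8.5
eef_pos: [425.7, 439.5, 269.6]
ee_rot: [0.0, 0.708, 0.706, 0.001]
force: [-0.4, 0.1, -1.0]
grip_width: 1.001
grip_force: 0.0
now [425.5 439.3 268.2] -0.1 t 8.55 F [-1.3 -1.8 -0.8] w 0.998
```

View pics/top1.png

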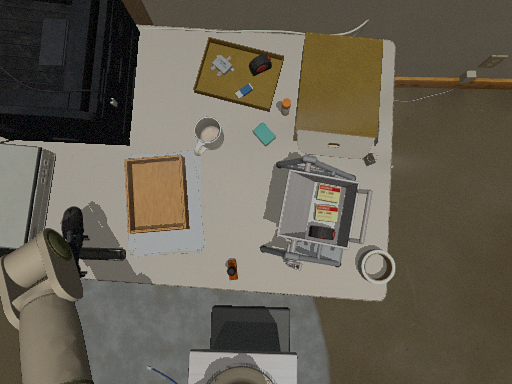

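The stapler is set down at the left, at about (108,255), next to the gripper. The tray is unchanged at about (157,193).

```bash
python3 - <<'E'
from h import *
f=np.load("top1.npz"); w=f["w"]; z=w[...,2]; m=np.zeros(z.shape,bool); m[145:240,118:195]=1
T=w[m&(z>52)&(z<72)][:,:2].astype(np.float32); r=cv2.minAreaRect(T); print(r)
plan([(599.8,350.9,268,-83.5),(599.8,350.9,200,-83.5),(599.8,350.9,217,-83.5),(597,35,217,-99.5),(597,35,192,-99.5),(596.8,5.6,192,-99.5)])
E
```

```text
((610.7019653320312, 251.45449829101562), (220.1283721923828, 209.62799072265625), 6.158969402313232)
now [425.5 439.3 268.2] -0.1 t 8.55 F [-1.3 -1.8 -0.8] w 0.998
-> (599.8, 350.9, 268, -83.5)
   [-0.44, 0.87, 0.0] rz 0.926 rows 5
   [0.25, 0.94, 0.0] rz 0.926 rows 5
-> (599.8, 350.9, 200, -83.5)
   [0.0, 0.0, 0.68] rz -0.0 rows 2
-> (599.8, 350.9, 217, -83.5)
   [0.0, 0.0, -0.17] rz -0.0 rows 1
-> (597, 35, 217, -99.5)
   [-0.1, 0.78, 0.0] rz 0.089 rows 2
   [-0.04, 0.79, 0.0] rz 0.089 rows 2
   [0.01, 0.79, 0.0] rz 0.089 rows 2
   [0.07, 0.79, 0.0] rz 0.089 rows 2
-> (597, 35, 192, -99.5)
   [0.0, 0.0, 0.25] rz -0.0 rows 1
-> (596.8, 5.6, 192, -99.5)
   [0.05, 0.29, 0.0] rz -0.0 rows 1
```

```bash

python3 -m crank '[[-0.44,0.87,0,0,0,0.926,0],[-0.44,0.87,0,0,0,0.926,0],[-0.44,0.87,0,0,0,0.926,0],[-0.44,0.87,0,0,0,0.926,0],[-0.44,0.87,0,0,0,0.926,0],[-0.44,0.87,0,0,0,0.926,0]]' | sed -n 2p
python3 -m crank '[[0.25,0.94,0,0,0,0.926,0],[0.25,0.94,0,0,0,0.926,0],[0.25,0.94,0,0,0,0.926,0],[0.25,0.94,0,0,0,0.926,0],[0.25,0.94,0,0,0,0.926,0],[0.25,0.94,0,0,0,0.926,0]]' | sed -n 2p
python3 -m crank '[[0,0,0.35,0,0,0,0],[0,0,0.68,0,0,0,0],[0,0,0.68,0,0,0,0]]' 
python3 -m crank '[[0,0,0,0,0,0,1],[0,0,0,0,0,0,1],[0,0,0,0,0,0,1],[0,0,0,0,0,0,1],[0,0,0,0,0,0,1],[0,0,0,0,0,0,1],[0,0,0,0,0,0,1],[0,0,0,0,0,0,1],[0,0,0,0,0,0,1]]' 90
python3 -m crank '[[0,0,-0.08,0,0,0,1],[0,0,-0.17,0,0,0,1],[0,0,-0.17,0,0,0,1]]'
python3 - <<'E'
from h import *
pic,d,w=cloud('top'); pic2,_,_=cloud('scene'); np.savez('top2.npz',pic=pic,w=w); cv2.imwrite('pics/s2.png',np.hstack([cv2.resize(pic2[60:220,150:400,::-1],(500,320)),cv2.resize(pic[130:270,60:210,::-1],(300,320))]))
plan([(597,35,217,-99.5)])
E
```

```text
eef_pos: [512.5, 395.0, 267.0]
eef_pos: [599.3, 351.1, 267.5]
time_s: 10.05
eef_pos: [598.1, 350.8, 195.3]
ee_rot: [0.001, 0.998, 0.06, -0.005]
force: [0.1, -0.1, 0.4]
grip_width: 1.002
grip_force: 0.0
time_s: 10.95
eef_pos: [599.5, 351.1, 201.5]
ee_rot: [-0.0, 0.998, 0.057, 0.001]
force: [-0.8, -1.8, 4.2]
grip_width: 0.083
grip_force: 88.7
time_s: 11.25
eef_pos: [599.5, 351.4, 219.3]
ee_rot: [-0.0, 0.998, 0.057, 0.001]
force: [0.6, -0.1, -1.6]
grip_width: 0.078
grip_force: 87.8
now [599.3 351.2 217.9] -83.5 t 11.35 F [-0.1 -0.6 -2.1] w 0.079
-> (597, 35, 217, -99.5)
   [-0.1, 0.78, 0.0] rz 0.089 rows 2
   [-0.04, 0.79, 0.0] rz 0.089 rows 2
   [0.01, 0.79, 0.0] rz 0.089 rows 2
   [0.07, 0.79, 0.0] rz 0.089 rows 2
```

View pics/s2.png

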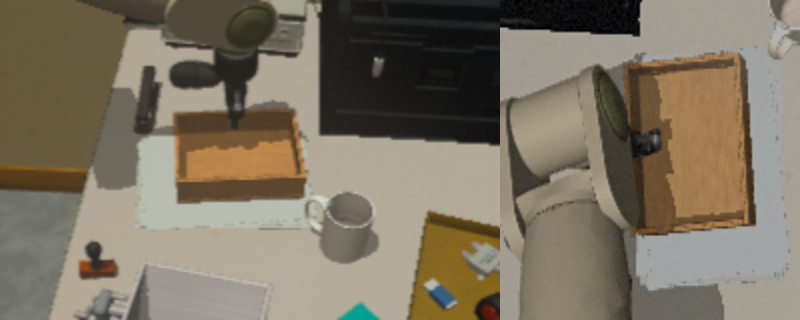

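The tray is level in the gripper and the stapler stands upright at the left. The mug handle sticks out into the direct path, so I'll check the clearances.

```bash
python3 - <<'E'
from h import *
f=np.load("top0.npz"); w=f["w"]; z=w[...,2]
m=np.zeros(z.shape,bool); m[110:160,185:230]=1; P=w[m&(z>12)]; P=P[P[:,1]<200]
i=P[:,0].argmin(); print("mug minx",np.percentile(P[:,0],[0,1,3]),P[i]); print(P[P[:,0]<725].round(0)[::3])
m[:]=0; m[250:290,222:245]=1; P=w[m&(z>12)]; print("stamp",np.percentile(P[:,0],[1,99]),np.percentile(P[:,1],[1,99]))
# wall targets: tray centre c,yaw t (deg) -> wall centre & tool yaw
for c,t in(((585,235),-2),((562,165),-9.5),((562,60),-9.5),((583.4,-48),-9.5),((583.4,-74.3),-9.5)):
    r=np.radians(t); print(c,t,"wall",np.round(np.array(c)+81*np.array([-np.sin(r),np.cos(r)]),1),"tool yaw",t-90)
E
```

```text
mug minx [724.34834572 726.87210133 732.35658492] [724.34834572 153.29223938  61.72103951]
[[724. 153.  62.]]
stamp [363.43678273 418.90615018] [26.18303096 51.60555924]
(585, 235) -2 wall [587.8 316. ] tool yaw -92
(562, 165) -9.5 wall [575.4 244.9] tool yaw -99.5
(562, 60) -9.5 wall [575.4 139.9] tool yaw -99.5
(583.4, -48) -9.5 wall [596.8  31.9] tool yaw -99.5
(583.4, -74.3) -9.5 wall [596.8   5.6] tool yaw -99.5
```

```bash
python3 - <<'E'
from h import *
plan([(588.4,279.9,217,-99.5),(583.4,199.9,217,-99.5),(610.4,104.9,217,-99.5),(603.4,45,215,-99.5),(603.4,45,196,-99.5)])
E
```

```text
now [599.3 351.2 217.9] -83.5 t 11.35 F [-0.1 -0.6 -2.1] w 0.079
-> (588.4, 279.9, 217, -99.5)
   [-0.19, 0.7, 0.01] rz 0.356 rows 2
-> (583.4, 199.9, 217, -99.5)
   [0.08, 0.8, 0.0] rz -0.0 rows 2
-> (610.4, 104.9, 217, -99.5)
   [0.42, 0.89, 0.0] rz -0.0 rows 2
-> (603.4, 45, 215, -99.5)
   [0.03, 0.6, 0.02] rz -0.0 rows 2
-> (603.4, 45, 196, -99.5)
   [0.0, 0.0, 0.19] rz -0.0 rows 1
```

```bash

python3 -m crank '[[-0.1,0.35,0,0,0,0.18,1],[-0.19,0.6,0,0,0,0.356,1],[-0.19,0.7,0,0,0,0.356,1],[-0.19,0.7,0,0,0,0.356,1]]' | sed -n 2p
python3 -m crank '[[0.04,0.3,0,0,0,0,1],[0.08,0.6,0,0,0,0,1],[0.08,0.8,0,0,0,0,1],[0.08,0.8,0,0,0,0,1]]' | sed -n 2p
python3 -m crank '[[0.14,0.3,0,0,0,0,1],[0.28,0.6,0,0,0,0,1],[0.42,0.89,0,0,0,0,1],[0.42,0.89,0,0,0,0,1],[0.42,0.89,0,0,0,0,1]]'
python3 - <<'E'
from h import *
pic,d,w=cloud('top'); np.savez('top3.npz',pic=pic,w=w); cv2.imwrite('pics/t3.png',cv2.resize(pic[110:290,150:400,::-1],(750,540)))
plan([(603.4,45,215,-99.5),(603.4,45,196,-99.5)])
E
```

```text
eef_pos: [588.8, 278.5, 217.7]
eef_pos: [583.4, 198.3, 217.6]
time_s: 12.65
eef_pos: [610.2, 105.4, 217.5]
ee_rot: [-0.0, 0.997, -0.082, 0.0]
force: [-0.3, 0.0, -1.8]
grip_width: 0.081
grip_force: 88.4
now [609.9 106.  217.5] -99.4 t 12.7 F [-0.3 -0.2 -0.7] w 0.077
-> (603.4, 45, 215, -99.5)
   [0.03, 0.61, 0.03] rz 0.002 rows 2
-> (603.4, 45, 196, -99.5)
   [0.0, 0.0, 0.19] rz -0.0 rows 1
```

View pics/t3.png

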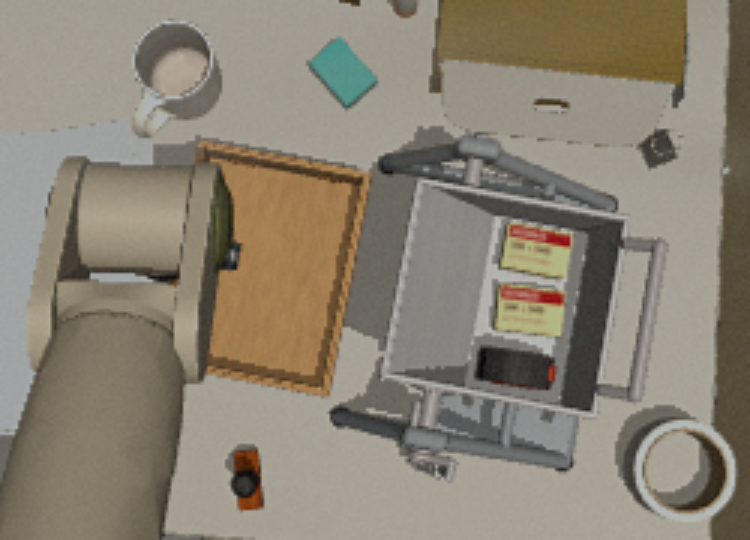

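The tray lines up with the bay: its leading edge runs from (368,172) to (330,390), between leg tips at (385,163) and (335,415). I'll check its offset in the stand's frame.

```bash
python3 - <<'E'
from h import *
f=np.load("top3.npz"); w=f["w"]; pic=f["pic"]; z=w[...,2]; t=np.radians(-9.5); yh=np.array([np.cos(t),np.sin(t)]); xh=np.array([np.sin(t),-np.cos(t)]); O=np.array([571.7,-144.3])
m=np.zeros(z.shape,bool); m[155:245,210:275]=1
hsv=cv2.cvtColor(pic,cv2.COLOR_RGB2HSV); br=(hsv[...,0]<20)&(hsv[...,1]>80)
P=(w[m&br&(z>66)&(z<95)][:,:2]-O)@np.c_[xh,yh]; print("z",np.percentile(w[m&br&(z>66)&(z<95)][:,2],[5,50,95]))
L=P[P[:,0]>np.percentile(P[:,0],99)-10]; c=np.polyfit(L[:,1],L[:,0],1); print("lead edge",np.percentile(P[:,0],[98,99.5]),"rot deg",np.degrees(np.arctan(-c[0])),"y",np.percentile(P[:,1],[.5,2,98,99.5]))
# leg inner faces near entrance, z<40
f0=np.load("top0.npz"); w0=f0["w"]; z0=w0[...,2]; Q=(w0[...,:2]-O)@np.c_[xh,yh]
for s in(1,-1):
  k=(z0>12)&(z0<170)&(s*Q[...,1]>100)&(s*Q[...,1]<160)&(Q[...,0]>-95)&(Q[...,0]<-25); print(s,k.sum(),np.percentile(Q[k][:,0],[1]),np.percentile(Q[k][:,1],[1,5,50,95,99]))
E
```

```text
z [71.72975792 78.7327445  81.96796369]
lead edge [-87.8359397 -87.6563246] rot deg 0.09493435582771852 y [-112.62765941 -112.11157698  106.14877039  106.58781899]
1 145 [-79.39565036] [123.1400578  123.60115149 128.36412022 135.9600685  137.5995676 ]
-1 109 [-78.12463382] [-138.08619749 -137.33745299 -129.86454801 -123.21262142 -122.79540507]
```

```bash

python3 -m crank '[[0.02,0.2,0,0,0,0,1],[0.03,0.45,0,0,0,0,1],[0.03,0.65,0,0,0,0,1],[0.03,0.72,0,0,0,0,1],[0.03,0.72,0,0,0,0,1]]'
python3 -m crank '[[0,0,0.1,0,0,0,1],[0,0,0.17,0,0,0,1],[0,0,0.22,0,0,0,1],[0,0,0.22,0,0,0,1]]'
python3 -m crank '[[0,0.06,0,0,0,0,1],[0,0.12,0,0,0,0,1],[0,0.18,0,0,0,0,1],[0,0.24,0,0,0,0,1],[0,0.24,0,0,0,0,1]]'
```

```text
time_s: 13.2
eef_pos: [601.0, 33.6, 217.8]
ee_rot: [-0.0, 0.997, -0.083, 0.0]
force: [-0.3, -0.2, -2.5]
grip_width: 0.078
grip_force: 88.4
time_s: 13.6
eef_pos: [600.8, 33.6, 194.7]
ee_rot: [-0.0, 0.997, -0.082, -0.001]
force: [-1.0, -0.4, -1.6]
grip_width: 0.081
grip_force: 88.4
time_s: 14.1
eef_pos: [596.9, 8.3, 195.8]
ee_rot: [0.0, 0.997, -0.083, 0.0]
force: [0.1, -0.6, -2.0]
grip_width: 0.076
grip_force: 88.3
```

```bash

python3 -m crank '[[0,0.03,0.01,0,0,0,1],[0,0.04,0.02,0,0,0,1],[0,0.06,0.02,0,0,0,1],[0,0.06,0.02,0,0,0,1]]'
python3 -m crank '[[0,0.01,0,0,0,0,1],[0,0.02,0,0,0,0,1],[0,0.02,0,0,0,0,1]]'
```

```text
time_s: 14.5
eef_pos: [596.0, 3.4, 193.8]
ee_rot: [0.0, 0.997, -0.083, 0.0]
force: [0.6, 0.4, 0.7]
grip_width: 0.075
grip_force: 88.8
time_s: 14.8
eef_pos: [595.7, 1.5, 193.9]
ee_rot: [0.0, 0.997, -0.083, 0.0]
force: [0.4, 0.6, 0.9]
grip_width: 0.082
grip_force: 88.9
```

```bash

python3 -m crank '[[0,0.01,0,0,0,0,1],[0,0.02,0,0,0,0,1],[0,0.02,0,0,0,0,1]]'
python3 -m crank '[[0,0,0,0,0,0,0],[0,0,0,0,0,0,0],[0,0,0,0,0,0,0],[0,0,0,0,0,0,0],[0,0,0,0,0,0,0],[0,0,0,0,0,0,0],[0,-0.1,-0.1,0,0,0,0],[0,-0.2,-0.4,0,0,0,0],[0,-0.5,-0.8,0,0,0,0],[0,-1,-1,0,0,0,0],[0,-1,-1,0,0,0,0],[0,-1,-1,0,0,0,0]]'
python3 -m crank '[[0,-0.4,-1,0,0,0,0],[0,-0.4,-1,0,0,0,0],[0,-0.4,-1,0,0,0,0]]'
python3 - <<'E'
from h import *
pic,d,w=cloud('top'); np.savez('top4.npz',pic=pic,w=w); cv2.imwrite('pics/t4.png',cv2.resize(pic[110:290,150:400,::-1],(750,540)))
z=w[...,2]; t=np.radians(-9.5); yh=np.array([np.cos(t),np.sin(t)]); xh=np.array([np.sin(t),-np.cos(t)]); O=np.array([571.7,-144.3])
m=np.zeros(z.shape,bool); m[140:260,225:300]=1
hsv=cv2.cvtColor(pic,cv2.COLOR_RGB2HSV); br=(hsv[...,0]<20)&(hsv[...,1]>80)
k=m&br&(z>46)&(z<65); P=(w[k][:,:2]-O)@np.c_[xh,yh]
L=P[P[:,0]<np.percentile(P[:,0],1)+8]; c=np.polyfit(L[:,1],L[:,0],1); print("z",np.percentile(w[k][:,2],[5,50,95]),"front edge",np.percentile(P[:,0],[.5,2]),"rot",np.degrees(np.arctan(-c[0])),"y",np.percentile(P[:,1],[.5,2,98,99.5]))
plan([])
E
```

```text
time_s: 15.1
eef_pos: [595.5, 0.8, 193.9]
ee_rot: [-0.001, 0.997, -0.083, 0.001]
force: [3.8, 12.0, 0.7]
grip_width: 0.08
grip_force: 89.1
time_s: 16.3
eef_pos: [611.6, 99.7, 294.6]
ee_rot: [0.0, 0.997, -0.082, 0.001]
force: [-0.0, -0.2, -0.2]
grip_width: 1.0
grip_force: 0.0
time_s: 16.6
eef_pos: [618.5, 138.2, 399.1]
ee_rot: [-0.001, 0.997, -0.083, 0.004]
force: [0.6, -0.4, -0.0]
grip_width: 1.003
grip_force: 0.0
z [50.31893946 55.29856139 59.4449475 ] front edge [-152.36561883 -151.78426247] rot 0.0762054066854434 y [-109.93471764 -109.52602252  108.55818803  109.40829907]
now [618.4 137.9 397.2] -99.5 t 16.65 F [ 0.1  0.3 -0.3] w 1.002
```

View pics/t4.png

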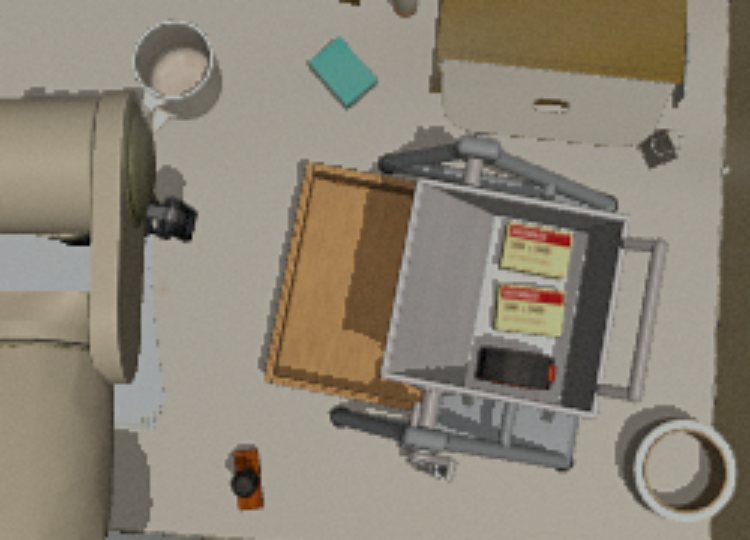

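The tray is fully home, with its front edge at 152 mm, square to within 0.1°, and 12 N felt at the stop. The bar in this crop runs from (655,245) to (635,395). Next I'll approach it from above.

```bash
python3 - <<'E'
from h import *
plan([(615,120,480,-99.5),(545.8,-298.6,480,-99.5),(545.8,-298.6,394,-99.5)])
E
```

```text
now [618.4 137.9 397.2] -99.5 t 16.65 F [ 0.1  0.3 -0.3] w 1.002
-> (615, 120, 480, -99.5)
   [-0.0, 0.18, -0.83] rz 0.0 rows 2
-> (545.8, -298.6, 480, -99.5)
   [0.0, 0.85, 0.0] rz -0.0 rows 2
   [0.0, 0.85, 0.0] rz -0.0 rows 2
   [0.0, 0.85, 0.0] rz -0.0 rows 2
   [0.0, 0.85, 0.0] rz -0.0 rows 2
   [0.0, 0.85, 0.0] rz -0.0 rows 2
-> (545.8, -298.6, 394, -99.5)
   [0.0, 0.0, 0.86] rz -0.0 rows 2
```

```bash

python3 -m crank '[[0,0.18,-0.4,0,0,0,0.5],[0,0.18,-0.83,0,0,0,0.5],[0,0.18,-0.83,0,0,0,0.5]]' | sed -n 2p
for i in 1 2 3 4 5; do python3 -m crank '[[0,0.42,0,0,0,0,0.5],[0,0.85,0,0,0,0,0.5],[0,0.85,0,0,0,0,0.5]]' | sed -n 2p; done
python3 -c "
from h import *
plan([(545.8,-298.6,394,-99.5)])"
```

```text
eef_pos: [615.2, 118.4, 480.9]
eef_pos: [601.2, 31.1, 474.5]
eef_pos: [587.0, -52.3, 474.6]
eef_pos: [572.8, -135.7, 474.6]
eef_pos: [558.8, -219.2, 474.6]
eef_pos: [544.7, -302.7, 474.5]
now [ 544.7 -302.7  474.5] -99.7 t 18.45 F [-0.1  0.4 -1.2] w 0.501
-> (545.8, -298.6, 394, -99.5)
   [0.0, -0.04, 0.8] rz -0.005 rows 2
```

```bash

python3 -m crank '[[0,-0.03,0.4,0,0,0,0.5],[0,-0.03,0.6,0,0,0,0.5],[0,-0.03,0.8,0,0,0,0.5],[0,-0.03,0.8,0,0,0,0.5],[0,-0.03,0.8,0,0,0,0.5]]'
python3 -c "
from h import *
pic,d,w=cloud('scene'); cv2.imwrite('pics/s5.png',cv2.resize(pic[170:330,150:350,::-1],(750,600)))
plan([(545.8,-298.6,394,-99.5)])"
```

```text
time_s: 18.95
eef_pos: [546.2, -295.6, 396.9]
ee_rot: [-0.0, 0.997, -0.082, -0.0]
force: [1.6, 0.3, 0.7]
grip_width: 0.504
grip_force: 0.0
now [ 546.2 -295.8  397.6] -99.5 t 19.0 F [-0.5 -0.6  0.6] w 0.502
-> (545.8, -298.6, 394, -99.5)
   [0.0, 0.03, 0.04] rz 0.001 rows 1
```

View pics/s5.png

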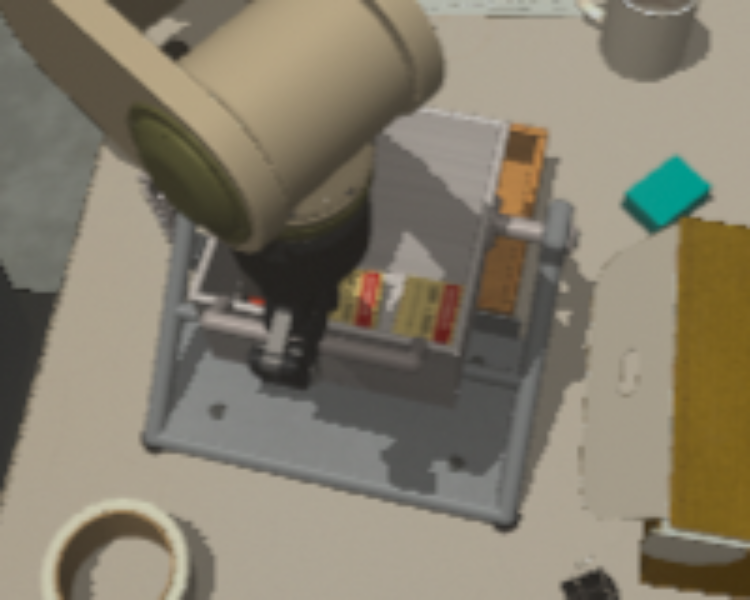

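The fingers straddle the bar, which runs from (205,315) to (415,355), with the gripper at about (285,345). Now I'll grip it and work out the arc.

```bash

python3 -m crank '[[0,0.03,0.04,0,0,0,0.5],[0,0.03,0.04,0,0,0,0.8],[0,0.03,0.04,0,0,0,1],[0,0.03,0.04,0,0,0,1],[0,0.03,0.04,0,0,0,1],[0,0.03,0.04,0,0,0,1],[0,0.03,0.04,0,0,0,1],[0,0.03,0.04,0,0,0,1]]' 60
python3 - <<'E'
from h import *
plan([])
p0=np.arctan2(85,155)
def tab(ths,n):
    prev=ths[0]
    for i in range(0,len(ths)-1,n):
        b=ths[i]; print("from",round(b,2))
        print(json.dumps([[0,round(1.768*(np.cos(p0+t)-np.cos(p0+b)),2),round(-1.768*(np.sin(p0+t)-np.sin(p0+b)),2),0,0,0,1] for t in ths[i+1:i+1+n]]).replace(" ",""))
import json
tab(np.arange(0,2.11,.07),6)
E
```

```text
time_s: 19.8
eef_pos: [545.1, -300.1, 393.1]
ee_rot: [0.001, 0.997, -0.083, 0.0]
force: [-0.8, -5.1, 0.0]
grip_width: 0.113
grip_force: 58.4
now [ 545.1 -300.1  393.1] -99.5 t 19.8 F [-0.8 -5.1  0. ] w 0.113
from 0.0
[[0,-0.06,-0.11,0,0,0,1],[0,-0.13,-0.21,0,0,0,1],[0,-0.21,-0.3,0,0,0,1],[0,-0.3,-0.4,0,0,0,1],[0,-0.39,-0.48,0,0,0,1],[0,-0.48,-0.56,0,0,0,1]]
from 0.42
[[0,-0.1,-0.07,0,0,0,1],[0,-0.21,-0.14,0,0,0,1],[0,-0.32,-0.19,0,0,0,1],[0,-0.43,-0.24,0,0,0,1],[0,-0.55,-0.28,0,0,0,1],[0,-0.67,-0.31,0,0,0,1]]
from 0.84
[[0,-0.12,-0.02,0,0,0,1],[0,-0.24,-0.04,0,0,0,1],[0,-0.37,-0.05,0,0,0,1],[0,-0.49,-0.04,0,0,0,1],[0,-0.61,-0.03,0,0,0,1],[0,-0.74,-0.01,0,0,0,1]]
from 1.26
[[0,-0.12,0.03,0,0,0,1],[0,-0.24,0.06,0,0,0,1],[0,-0.35,0.11,0,0,0,1],[0,-0.47,0.16,0,0,0,1],[0,-0.57,0.22,0,0,0,1],[0,-0.68,0.29,0,0,0,1]]
from 1.68
[[0,-0.1,0.07,0,0,0,1],[0,-0.19,0.16,0,0,0,1],[0,-0.28,0.24,0,0,0,1],[0,-0.36,0.34,0,0,0,1],[0,-0.44,0.44,0,0,0,1],[0,-0.5,0.54,0,0,0,1]]
```

```bash

python3 -m crank '[[0,-0.06,-0.11,0,0,0,1],[0,-0.13,-0.21,0,0,0,1],[0,-0.21,-0.3,0,0,0,1],[0,-0.3,-0.4,0,0,0,1],[0,-0.39,-0.48,0,0,0,1],[0,-0.48,-0.56,0,0,0,1]]'
python3 -m crank '[[0,-0.1,-0.07,0,0,0,1],[0,-0.21,-0.14,0,0,0,1],[0,-0.32,-0.19,0,0,0,1],[0,-0.43,-0.24,0,0,0,1],[0,-0.55,-0.28,0,0,0,1],[0,-0.67,-0.31,0,0,0,1]]'
```

```text
time_s: 20.4
eef_pos: [552.7, -253.5, 449.9]
ee_rot: [0.003, 0.996, -0.084, 0.001]
force: [-2.7, -11.5, 0.9]
grip_width: 0.115
grip_force: 58.5
time_s: 21.0
eef_pos: [563.5, -186.9, 483.2]
ee_rot: [0.004, 0.996, -0.084, 0.002]
force: [-5.1, -8.5, 13.8]
grip_width: 0.109
grip_force: 62.8
```

```bash

python3 -m crank '[[0,-0.12,-0.02,0,0,0,1],[0,-0.24,-0.04,0,0,0,1],[0,-0.37,-0.05,0,0,0,1],[0,-0.49,-0.04,0,0,0,1],[0,-0.61,-0.03,0,0,0,1],[0,-0.74,-0.01,0,0,0,1]]'
python3 -m crank '[[0,-0.12,0.03,0,0,0,1],[0,-0.24,0.06,0,0,0,1],[0,-0.35,0.11,0,0,0,1],[0,-0.47,0.16,0,0,0,1],[0,-0.57,0.22,0,0,0,1],[0,-0.68,0.29,0,0,0,1]]'
python3 -m crank '[[0,-0.1,0.07,0,0,0,1],[0,-0.19,0.16,0,0,0,1],[0,-0.28,0.24,0,0,0,1],[0,-0.36,0.34,0,0,0,1],[0,-0.44,0.44,0,0,0,1],[0,-0.5,0.52,0,0,0,1],[0,-0.5,0.52,0,0,0,1],[0,-0.5,0.52,0,0,0,1],[0,-0.5,0.52,0,0,0,1],[0,-0.5,0.52,0,0,0,1]]'
python3 - <<'E'
from h import *
for n in("top","scene"):
    pic,d,w=cloud(n); np.savez(f'{n}6.npz',pic=pic,w=w); cv2.imwrite(f'pics/{n}6.png',pic[...,::-1])
a=cv2.imread('pics/top6.png')[130:270,200:380]; b=cv2.imread('pics/scene6.png')[150:330,180:340]
cv2.imwrite('pics/c6.png',np.hstack([cv2.resize(a,(450,350)),cv2.resize(b,(311,350))])); plan([])
E
```

```text
time_s: 21.6
eef_pos: [576.2, -112.8, 482.1]
ee_rot: [0.001, 0.997, -0.083, 0.001]
force: [0.1, -1.3, 2.8]
grip_width: 0.109
grip_force: 66.4
time_s: 22.2
eef_pos: [587.6, -44.7, 452.3]
ee_rot: [-0.0, 0.997, -0.082, 0.001]
force: [1.5, 1.8, 0.5]
grip_width: 0.115
grip_force: 64.6
time_s: 23.2
eef_pos: [596.0, 2.4, 399.1]
ee_rot: [0.001, 0.997, -0.084, -0.001]
force: [-0.7, -5.7, -0.0]
grip_width: 0.111
grip_force: 67.0
now [596.    2.4 399.2] -99.6 t 23.3 F [-0.9 -6.4  0.6] w 0.113
```

View pics/c6.png

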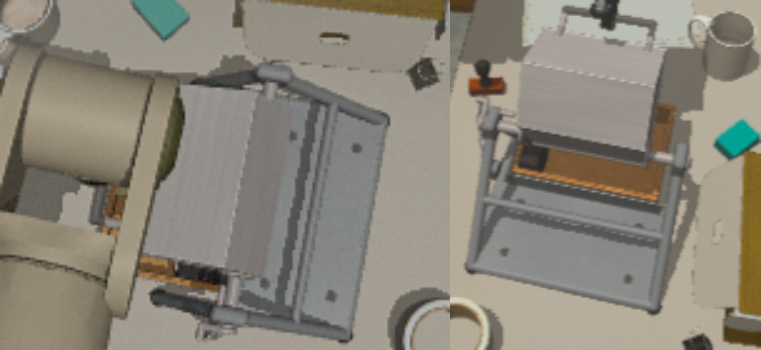

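The pan is fully over: the bar travelled 307 mm and rose 6 mm, which gives 2.1 rad. The tape measure is in the tray at (533,157), but the pan hides the boxes. Next I'll ease it back.

```bash
python3 - <<'E'
import numpy as np,json
p0=np.arctan2(85,155); ths=np.linspace(2.1,0,43)
for i in range(0,42,8):
    b=ths[i]; print("from",round(b,2)); print(json.dumps([[0,round(1.768*(np.cos(p0+t)-np.cos(p0+b)),2),round(-1.768*(np.sin(p0+t)-np.sin(p0+b)),2),0,0,0,1] for t in ths[i+1:i+9]]).replace(" ",""))
E
```

```text
from 2.1
[[0,0.05,-0.07,0,0,0,1],[0,0.1,-0.15,0,0,0,1],[0,0.15,-0.22,0,0,0,1],[0,0.21,-0.28,0,0,0,1],[0,0.27,-0.35,0,0,0,1],[0,0.34,-0.41,0,0,0,1],[0,0.4,-0.46,0,0,0,1],[0,0.47,-0.52,0,0,0,1]]
from 1.7
[[0,0.07,-0.05,0,0,0,1],[0,0.15,-0.1,0,0,0,1],[0,0.23,-0.14,0,0,0,1],[0,0.3,-0.18,0,0,0,1],[0,0.39,-0.21,0,0,0,1],[0,0.47,-0.24,0,0,0,1],[0,0.55,-0.27,0,0,0,1],[0,0.64,-0.29,0,0,0,1]]
from 1.3
[[0,0.09,-0.02,0,0,0,1],[0,0.17,-0.03,0,0,0,1],[0,0.26,-0.04,0,0,0,1],[0,0.35,-0.05,0,0,0,1],[0,0.44,-0.05,0,0,0,1],[0,0.53,-0.04,0,0,0,1],[0,0.61,-0.03,0,0,0,1],[0,0.7,-0.02,0,0,0,1]]
from 0.9
[[0,0.09,0.02,0,0,0,1],[0,0.17,0.04,0,0,0,1],[0,0.26,0.06,0,0,0,1],[0,0.34,0.09,0,0,0,1],[0,0.42,0.13,0,0,0,1],[0,0.5,0.17,0,0,0,1],[0,0.58,0.21,0,0,0,1],[0,0.66,0.25,0,0,0,1]]
from 0.5
[[0,0.07,0.05,0,0,0,1],[0,0.14,0.1,0,0,0,1],[0,0.21,0.16,0,0,0,1],[0,0.28,0.22,0,0,0,1],[0,0.34,0.28,0,0,0,1],[0,0.4,0.35,0,0,0,1],[0,0.45,0.42,0,0,0,1],[0,0.5,0.49,0,0,0,1]]
from 0.1
[[0,0.05,0.07,0,0,0,1],[0,0.09,0.15,0,0,0,1]]
```

```bash

python3 -m crank '[[0,0.05,-0.07,0,0,0,1],[0,0.1,-0.15,0,0,0,1],[0,0.15,-0.22,0,0,0,1],[0,0.21,-0.28,0,0,0,1],[0,0.27,-0.35,0,0,0,1],[0,0.34,-0.41,0,0,0,1],[0,0.4,-0.46,0,0,0,1],[0,0.47,-0.52,0,0,0,1]]' 80
python3 -m crank '[[0,0.07,-0.05,0,0,0,1],[0,0.15,-0.1,0,0,0,1],[0,0.23,-0.14,0,0,0,1],[0,0.3,-0.18,0,0,0,1],[0,0.39,-0.21,0,0,0,1],[0,0.47,-0.24,0,0,0,1],[0,0.55,-0.27,0,0,0,1],[0,0.64,-0.29,0,0,0,1]]'
python3 -m crank '[[0,0.09,-0.02,0,0,0,1],[0,0.17,-0.03,0,0,0,1],[0,0.26,-0.04,0,0,0,1],[0,0.35,-0.05,0,0,0,1],[0,0.44,-0.05,0,0,0,1],[0,0.53,-0.04,0,0,0,1],[0,0.61,-0.03,0,0,0,1],[0,0.7,-0.02,0,0,0,1]]'
```

```text
time_s: 24.1
eef_pos: [588.2, -43.0, 452.0]
ee_rot: [-0.0, 0.997, -0.083, 0.0]
force: [4.4, 0.1, -5.7]
grip_width: 0.101
grip_force: 77.9
time_s: 24.9
eef_pos: [577.1, -105.3, 484.1]
ee_rot: [-0.001, 0.997, -0.082, 0.002]
force: [-0.8, 6.5, 13.9]
grip_width: 0.104
grip_force: 78.3
time_s: 25.7
eef_pos: [565.5, -175.6, 485.4]
ee_rot: [0.001, 0.997, -0.083, 0.002]
force: [1.7, -0.2, 8.1]
grip_width: 0.104
grip_force: 86.7
```

```bash

python3 -m crank '[[0,0.09,0.02,0,0,0,1],[0,0.17,0.04,0,0,0,1],[0,0.26,0.06,0,0,0,1],[0,0.34,0.09,0,0,0,1],[0,0.42,0.13,0,0,0,1],[0,0.5,0.17,0,0,0,1],[0,0.58,0.21,0,0,0,1],[0,0.66,0.25,0,0,0,1]]'
python3 -m crank '[[0,0.07,0.05,0,0,0,1],[0,0.14,0.1,0,0,0,1],[0,0.21,0.16,0,0,0,1],[0,0.28,0.22,0,0,0,1],[0,0.34,0.28,0,0,0,1],[0,0.4,0.35,0,0,0,1],[0,0.45,0.42,0,0,0,1],[0,0.5,0.49,0,0,0,1]]'
python3 -m crank '[[0,0.03,0.04,0,0,0,1],[0,0.05,0.07,0,0,0,1],[0,0.07,0.11,0,0,0,1],[0,0.09,0.15,0,0,0,1],[0,0.09,0.15,0,0,0,1],[0,0.09,0.15,0,0,0,1]]'
python3 -c "
from h import *
pic,d,w=cloud('top'); pic2,_,_=cloud('scene'); np.savez('top7.npz',pic=pic,w=w);a=pic[130:270,200:380,::-1]; b=pic2[150:330,180:340,::-1]
cv2.imwrite('pics/c7.png',np.hstack([cv2.resize(a,(450,350)),cv2.resize(b,(311,350))])); plan([])"
```

```text
time_s: 26.5
eef_pos: [554.6, -241.1, 457.5]
ee_rot: [0.0, 0.997, -0.083, -0.001]
force: [-3.3, -2.3, -1.3]
grip_width: 0.103
grip_force: 91.8
time_s: 27.3
eef_pos: [546.9, -290.0, 408.2]
ee_rot: [0.0, 0.997, -0.083, 0.0]
force: [20.3, -3.5, -4.3]
grip_width: 0.102
grip_force: 96.5
time_s: 27.9
eef_pos: [545.4, -298.7, 393.6]
ee_rot: [0.0, 0.997, -0.083, 0.0]
force: [-0.2, -4.7, -6.3]
grip_width: 0.105
grip_force: 98.3
now [ 545.4 -298.6  393.7] -99.5 t 28.0 F [-5.9 -4.  -5.2] w 0.103
```

View pics/c7.png

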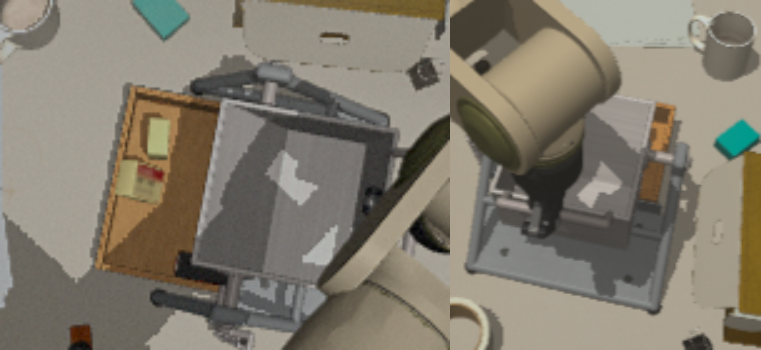

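The pan is back upright and empty. Both boxes are in the tray, at (158,138) and (140,182), and so is the tape measure, at (187,265). I'll press the bar home, release it and retreat.

```bash

python3 -m crank '[[0,0.01,0.01,0,0,0,1],[0,0.02,0.02,0,0,0,1],[0,0.02,0.02,0,0,0,1],[0,0.02,0.02,0,0,0,0.5],[0,0.02,0.02,0,0,0,0.5],[0,0.02,0.02,0,0,0,0.5],[0,0.02,0.02,0,0,0,0.5],[0,0.02,-0.2,0,0,0,0.5],[0,0.02,-0.6,0,0,0,0.5],[0,0.02,-1,0,0,0,0.5],[0,0.02,-1,0,0,0,0.5],[0,0.02,-1,0,0,0,0.5]]'
python3 -m crank '[[0.2,-0.4,-0.4,0,0,0,0.5],[0,-0.9,-0.4,0,0,0,0.5],[0,-0.9,-0.4,0,0,0,0.5]]'|sed -n 2p
python3 -m crank '[[0,-0.5,0,0,0,0,0.5],[0,-1,0,0,0,0,0.5],[0,-1,0,0,0,0,0.5]]'|sed -n 2p
python3 -m crank '[[0,-0.5,0,0,0,0,0.5],[0,-1,0,0,0,0,0.5],[0,-1,0,0,0,0,0.5]]'|sed -n 2p
python3 -m crank '[[0,-0.5,0,0,0,0,0.5],[0,-1,0,0,0,0,0.5],[0,-1,0,0,0,0,0.5]]'|sed -n 2p
python3 -m crank '[[0,-0.5,0,0,0,0,0.5],[0,-1,0,0,0,0,0.5],[0,-1,0,0,0,0,0.5],[0,-1,0,0,0,0,0.5],[0,-1,0,0,0,0,0.5]]'|sed -n 2p
python3 - <<'E'
from h import *
pic,d,w=cloud('top'); np.savez('top8.npz',pic=pic,w=w); cv2.imwrite('pics/t8.png',cv2.resize(pic[100:290,60:400,::-1],(800,447)))
z=w[...,2]; t=np.radians(-9.5); yh=np.array([np.cos(t),np.sin(t)]); xh=np.array([np.sin(t),-np.cos(t)]); O=np.array([571.7,-144.3])
Q=(w[...,:2]-O)@np.c_[xh,yh]; hsv=cv2.cvtColor(pic,cv2.COLOR_RGB2HSV)
k=(Q[...,0]>-175)&(Q[...,0]<-40)&(abs(Q[...,1])<130)
br=k&(hsv[...,0]<16)&(hsv[...,1]>80)&(z>46)&(z<65); print("tray",np.percentile(Q[br],[.5,99.5],axis=0).round(1).tolist(),"z",np.median(z[br]))
ye=k&(hsv[...,0]>20)&(hsv[...,0]<40)&(hsv[...,1]>40)&(z>12); print("boxes",ye.sum(),np.percentile(Q[ye],[1,99],axis=0).round(1).tolist(),np.percentile(z[ye],[2,50,98]).round(1))
bk=k&(hsv[...,2]<45)&(z>25)&(z<120); print("tape",bk.sum(),np.percentile(Q[bk],[1,99],axis=0).round(1).tolist(),np.percentile(z[bk],[2,50,98]).round(1))
bar=(Q[...,0]>145)&(Q[...,0]<175)&(abs(Q[...,1])<45)&(z>215); print("bar",np.median(Q[bar],axis=0),np.median(z[bar]))
plan([])
E
```

```text
time_s: 29.2
eef_pos: [545.0, -300.2, 494.1]
ee_rot: [0.0, 0.997, -0.083, 0.0]
force: [0.1, -0.7, -1.1]
grip_width: 0.5
grip_force: 0.0
eef_pos: [560.2, -207.9, 534.1]
eef_pos: [577.0, -108.3, 532.7]
eef_pos: [593.5, -10.1, 532.3]
eef_pos: [610.0, 88.3, 531.9]
eef_pos: [626.4, 181.4, 533.0]
tray [[-152.4, -110.4], [-44.4, 109.1]] z 55.700446807951494
boxes 331 [[-144.8, -22.0], [-94.9, 72.9]] [25.2 66.2 72.4]
tape 17 [[-66.1, -124.4], [-42.2, 73.3]] [28.9 71.  78.5]
bar [156.23923284  -0.34148799] 240.50244327965686
now [626.3 181.3 533.4] -99.6 t 30.95 F [ 0.9 -0.9 -0.2] w 0.503
```

View pics/t8.png

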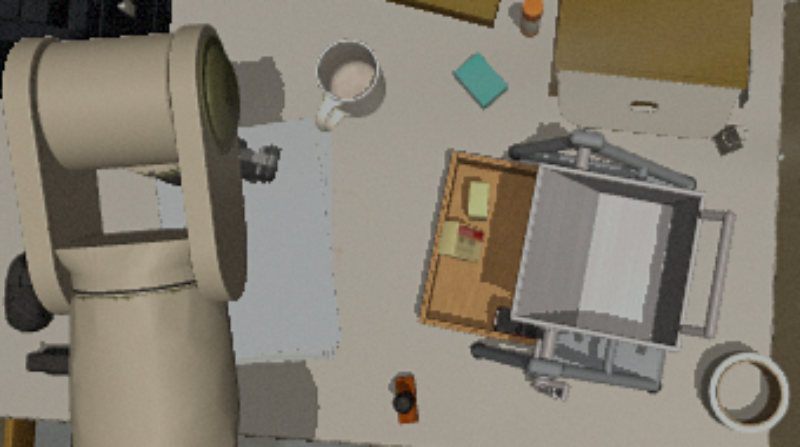

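```bash
python3 -c "
from rig import ticket; print(ticket.finish_job())"
```

```text
the job is handed in; nothing more can be done
None
```

I handed the job in at about 31 s of the 72 s: the stapler stands aside, the tray is fully home with the tape measure and both staple boxes in it, and the pan was eased back upright; the last picture showed the mug, stamp and tape roll where they started, but no verdict came back.

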